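Refit the vent knob of a filament dryer

TASK

The vent knob of the filament dryer has come off and stands in the aluminium parts tray: it is the black one with the straight grip bar on top. Put it back on the dryer's upright keyed spindle, turning it under light pressure until it drops fully home and never forcing it, then turn the seated knob clockwise (seen from above) until its grip bar lines up with the two raised ribs on the lid, and let go. Leave the other two parts in the tray where they are.

Things in the scene. Friction and masses are not known exactly. Their poses are not given: they have to be found in the camera images.
- knob_mid (a point): Centre of the loose black vent knob (36 to 63 g), 24 mm above its underside and 24 mm below its top. Lower half: round skirt 44 mm across, 24 mm high, grey on top. On it stands a straight grip bar 42 mm long, 12 mm thick, 24 mm high, along this point's x axis; a half turn changes nothing. z is up along the bore. It starts upright on the tray's floor, bar on top.
- knob_bore (a point): Mouth of the knob's bore, at the centre of its underside, 24 mm below knob_mid. The bore is 15 mm across and 22 mm deep. A slot for the key crosses it: 9 mm wide, about 25 mm long, 8 mm deep, parallel to the grip bar (the x axis).
- seat (a point): Fixed point on the dryer (a box 220 x 240 x 85 mm), on the spindle's axis at the top of the round collar (60 mm across), 91 mm above the table: the knob's underside rests here when fully home. z is up; x points away from the dryer's display front, along the line of the two raised ribs. More than 35 N between knob and dryer damages the spindle.
- pilot_top (a point): Top of the upright steel spindle, 20 mm above seat: a round pilot 13 mm across with a coned tip. At its foot is a straight cross key 22 mm long, 7 mm wide, 7 mm high. The knob slips over the pilot at any angle, but rests on the key, 7 mm short of home, until its slot is within about 5 degrees of the key; then it can drop. Axes as seat: they do not turn with the key.
- rib_front (a point): Middle of the front one of two raised white ribs on the lid, each 26 mm long, on a line through the spindle. The key's angle is not reported: it starts 23 to 78 degrees anticlockwise of this line, seen from above. The spindle turns stiffly (0.12 N m), stays where left, and stops clockwise with the bar on this line or up to 3 degrees past it.
- roundknob: A round black knob without a bar, 38 mm across, 30 mm high, in the tray; origin at the centre of its underside. To be left alone.
- coupler: A plain aluminium shaft coupler, upright cylinder 25 mm across, 30 mm high, in the tray; origin at the centre of its underside. To be left alone.
- tray: Shallow aluminium tray 130 x 290 mm, rim 10 mm high, floor 5 mm thick, fixed to the table; origin under its centre, x along the short side. The knob and the two other parts stand in it in a row, about 85 mm apart, in any order.

How it is judged:
By the outcome, as a careful person would: the job done as asked, in the order asked, and still so for the second after the job is handed in, with the robot touching nothing.
It also fails if it takes over 51 s, if anything falls off the work surface, if the arm or the gripper's body presses on something with over 40 N, if the wrist force passes 120 N, or if a joint passes its speed limit or range.

ROBOT

A 6-joint arm with a two-finger parallel gripper is mounted at the origin on the work surface. World frame = base frame: x ahead of the robot, y to its left, z up, the work surface at z = 0. Lengths are in m, angles in rad, forces in N, time in s.
With the tool pointing down it reaches from about 0.425 to 0.95 m from the base axis. Payload 14.7 kg.
Tool frame: the origin (TCP) lies between the finger pads; the fingertips stand r.tip_extent ahead of it and the grasp point (between the pads) lies 5 mm behind it (r.tip_extent is the distance from the TCP to the fingertips, in m); z points along the fingers, y is the line along which they close (so a half turn about z gives the same grasp; the last joint's range is limited). The gripper opens to 85 mm and grips with 20 to 120 N. Pads are 22 mm wide; open, the fingers measure 114 mm over their backs; the gripper's body (76 mm by 85 mm) begins 54 mm behind the grasp point. The pads swing forward as they close: fully open they stand 13 mm farther back than shut.
Start: joints at [-1.336, 0.48, 1.596, -0, 1.065, -0.047], TCP at [0.181, -0.624, 0.245] pointing down, gripper open.
Joint ranges: [-2.75, 2.75], [-0.82, 2.05], [0.23, 2.67], [-1.56, 4.7], [0.09, 2.69], [-2.92, 2.92]. Speed limits (rad/s): [1.89, 1.89, 2.39, 3.01, 3.01, 3.01].

INTERFACE

Orientations are given as a rotation vector (axis times angle).
In Python, from bench import r gives the robot as it stands. The module is installed in compiled form; this text tells all that it offers.
- The arm moves only by the tool carry_out, never from a script. Its argument "targets" is a list of rows, each an object of numbers: "dx", "dy", "dz": the shift along the tool's x, y, z in cm; "spin": the turn about the tool's z in degrees. In form: [{"dx": .., "dy": .., "dz": .., "spin": ..}, ...]. A call has 1 to 10 rows; each row is the pose to reach, as a shift and turn from the pose commanded when the call began, along the tool's axes at that moment; what a row does not reach only later rows make up. A row lasts 1/8 s, in which the tool goes at most 62.5 mm and 10.7 degrees, less where a joint would pass 70% of its speed; a pose out of reach is approached as far as the arm can. A call with a gripper value outside its range is refused whole. "fingers" is the opening in per cent of the stroke, from 0 (shut) to 100 (fully open), set as the call begins (left out, the last holds). The fingers move at their own pace and stop on an object; the grip force is fixed at half the most. Time passes only in rows, so rows that repeat a pose let the fingers close. It gives the time, the measured TCP pose, the force, the opening and the grip force at its end, in the units of the state.
- r.get_obs(): the state, without advancing time (a new reading comes with each control period).
- r.capture(name): name is "side" or "top"; returns (picture, depth): 384x512x3 uint8, red, green, blue; 384x512 float32, m along the optical axis (not along the pixel's ray), 0 where there is no reading.
- r.camera_model(name): a dict with "fx", "fy", "cx", "cy" (pixels), "T" (4x4, takes a point from camera to world coordinates). Camera axes: x right, y up, looking along -z (the intrinsics and any distortion apply to the point x, -y, -z); pixel columns grow to the right and rows downward; lengths in m; the calibration is good to about 2 mm. A picture is of the moment at which its call begins. camera_model takes no time and is no camera call.
- r.close_job(): hands the job in; it is judged then, once.
The state is a dict: "time": time; "q": joint angles; "qvel": joint speeds; "effort": joint torques, N m; "ee_pos": TCP position; "eef_rot": TCP orientation; "ft_force": force on the tool from outside, world axes, zero at the start; "wrist_torque": the same for the moment, N m; "width": finger opening in m; "gripper_force": force on a finger pad.
Only numpy, scipy, OpenCV 4.12 (cv2) and the standard library are available. Lean on these libraries where they do the work, as an engineer would, in place of code of your own. Each camera call takes 0.05 s, during which the arm holds its last target. There are 200 camera calls.

## Working session

There is one attempt and no reset: what is moved stays moved. The work goes in short steps, Python scripts to look and compute and a tool call to move; the robot and the scene stay as the last step left them, time stands still between calls to the robot, and variables do not carry over. Pictures are saved under pics/ and viewed, at most 10 in all, crops included, and the job is handed in when it is done.

Besides the shell and the picture viewer there is one more tool, called after "Call:" by a JSON object that holds its "api" and its "payload", one argument or row to a line. carry_out: Moves the arm, as the interface text tells. Its arguments: {"type":"object","properties":{"targets":{"type":"array","items":{"type":"object","properties":{"dx":{"type":"number"},"dy":{"type":"number"},"dz":{"type":"number"},"spin":{"type":"number"}}}},"fingers":{"type":"number"}},"required":["targets"]}

```bash
mkdir -p pics; cat > h.py <<'E'
import numpy as np, cv2
from scipy.spatial.transform import Rotation as R
from bench import r
def cloud(name):
    img,d=r.capture(name); m=r.camera_model(name)
    v,u=np.mgrid[:384,:512]
    P=np.stack([(u-m['cx'])/m['fx']*d,-(v-m['cy'])/m['fy']*d,-d],-1)
    W=P@m['T'][:3,:3].T+m['T'][:3,3]; W[d==0]=np.nan
    return img,d,W
def save(name,img,s=1.5): cv2.imwrite('pics/'+name,cv2.resize(img[:,:,::-1],None,fx=s,fy=s))
E
python3 - <<'E'
from h import *
for n in('top','side'):
    img,d,W=cloud(n); save(n+'0.png',img); m=r.camera_model(n); print(n,{k:(np.round(v,3).tolist()) for k,v in m.items()})
    np.savez(n+'0.npz',img=img,d=d,W=W)
o=r.get_obs();print({k:np.round(v,3).tolist() for k,v in o.items()},r.tip_extent)
E
```

```text
top {'fx': 433.873, 'fy': 433.873, 'cx': 255.103, 'cy': 198.009, 'T': [[-0.026, 0.995, -0.096, 0.434], [-1.0, -0.027, -0.009, 0.06], [-0.011, 0.096, 0.995, 0.902], [0.0, 0.0, 0.0, 1.0]]}
side {'fx': 476.066, 'fy': 476.066, 'cx': 258.988, 'cy': 189.026, 'T': [[-0.818, 0.326, -0.473, 0.016], [-0.575, -0.452, 0.682, 0.775], [0.009, 0.83, 0.557, 0.684], [0.0, 0.0, 0.0, 1.0]]}
{'time': 0.1, 'q': [-1.336, 0.481, 1.597, 0.0, 1.065, -0.047], 'qvel': [-0.001, -0.0, -0.001, 0.0, 0.001, 0.001], 'effort': [0.001, -95.226, -43.104, -0.0, 0.005, -0.0], 'ee_pos': [0.181, -0.624, 0.245], 'eef_rot': [-3.109, -0.441, 0.0], 'ft_force': [-0.535, -0.521, 0.653], 'wrist_torque': [-0.042, -0.016, 0.028], 'gripper_force': 0.0, 'width': 0.085} 0.014
```

View pics/top0.png

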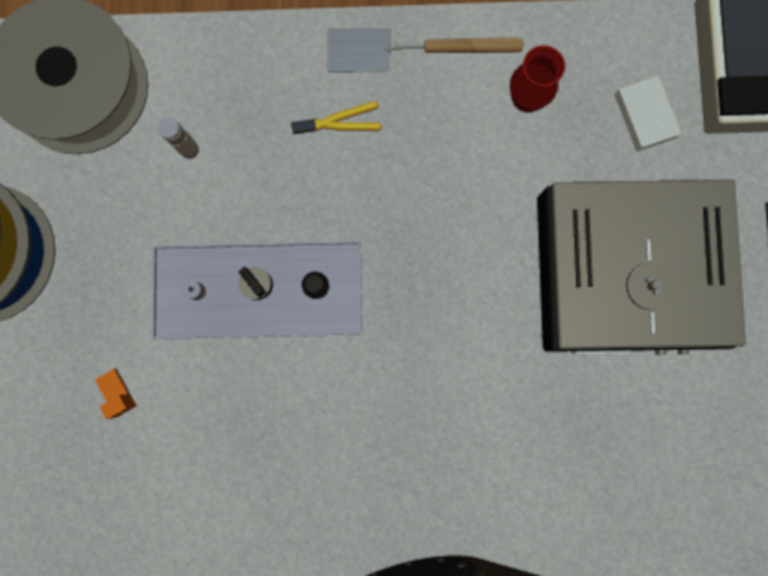

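View pics/side0.png

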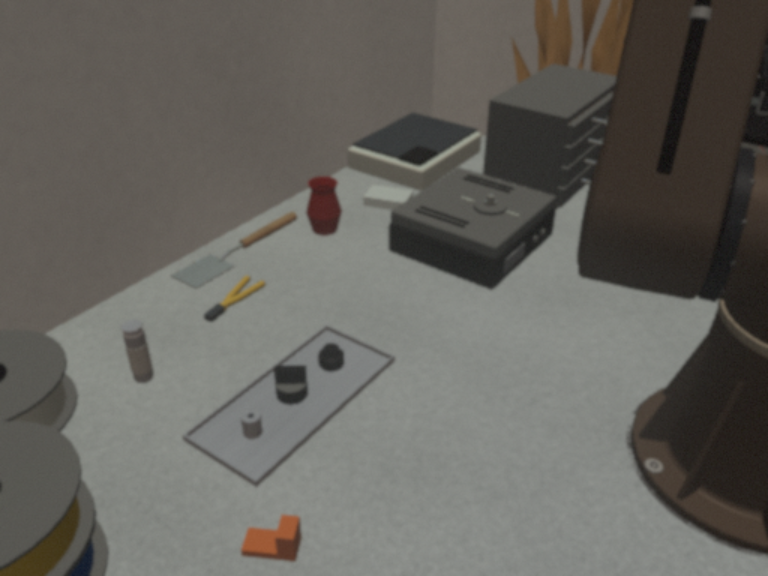

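The top view shows the knob at about (170,189) px unscaled, the spindle at (434,190), and the ribs at (433,166) and (435,215). The coupler is left of the knob and the round knob right of it.

```bash
cat >> h.py <<'E'
def ray(m,u,v,z):
    d=m['T'][:3,:3]@np.array([(u-m['cx'])/m['fx'],-(v-m['cy'])/m['fy'],-1]); c=m['T'][:3,3]
    return c+d*(z-c[2])/d[2]
E
python3 - <<'E'
from h import *
D=np.load('top0.npz');img,d,W=D['img'],D['d'],D['W'];m=r.camera_model('top')
g=img.max(2).astype(int)
# knob: depth-based bar top
s=np.s_[165:215,150:190]
w=W[s].reshape(-1,3);z=w[:,2]
print('tray floor',np.nanmedian(z), 'max',np.nanmax(z))
k=np.zeros(g.shape,bool);k[s]=(W[s][...,2]>0.043)
v,u=np.nonzero(k);print('bar depth px',len(u),u.mean(),v.mean())
def fit(mask,z,nm):
    c=max(cv2.findContours(mask.astype(np.uint8),0,2)[0],key=cv2.contourArea)
    P=np.array([ray(m,*p[0],z)[:2] for p in c]).astype(np.float32)
    vv,uu=np.nonzero(mask);Q=np.array([ray(m,a,b,z)[:2] for a,b in zip(uu,vv)])
    e,V=np.linalg.eigh(np.cov(Q.T));a=V[:,1]
    print(nm,len(Q),'mean',Q.mean(0).round(4),'ang',np.degrees(np.arctan2(a[1],a[0])).round(1),'rect',cv2.minAreaRect(P),'sd',np.sqrt(e))
fit(k,0.053,'bar depth')
b=np.zeros(g.shape,bool);b[s]=(g[s]<60);fit(b,0.053,'bar dark')
kk=np.zeros(g.shape,bool);kk[s]=(W[s][...,2]>0.02);fit(kk,0.03,'knob all')
for nm,(r0,r1,c0,c1) in dict(rib1=(155,178,426,440),rib2=(203,226,428,442)).items():
    q=np.zeros(g.shape,bool);q[r0:r1,c0:c1]=img[r0:r1,c0:c1].min(2)>150;fit(q,0.087,nm)
s=np.s_[170:212,412:460];zz=W[s][...,2];print('lid',np.nanmedian(zz),'max',np.nanmax(zz))
q=np.zeros(g.shape,bool);q[s]=zz>0.1;fit(q,0.111,'pilot depth')
print(img[185:195,425:445].mean(2).astype(int))
for n,c,z in(('rk',(210,190),.035),('cp',(129,194),.035)):print(n,ray(m,*c,z))
o=[img[160:220,405:465],img[165:215,145:225]]
cv2.imwrite('pics/crop1.png',np.hstack([cv2.resize(x[:,:,::-1],(400,400 if i==0 else 400),interpolation=2) for i,x in enumerate(o)]))
E
```

```text
tray floor 0.0018466244394130804 max 0.05409766799936888
bar depth px 130 167.1 187.36153846153846
bar depth 130 mean [0.5418 0.2409] ang -143.5 rect ((0.5417761206626892, 0.24078868329524994), (0.04171174392104149, 0.012182063423097134), 35.96669006347656) sd [0.00355139 0.01210482]
bar dark 153 mean [0.539  0.2367] ang -137.0 rect ((0.5391292572021484, 0.2375892996788025), (0.04804571717977524, 0.023218592628836632), 58.1124153137207) sd [0.0046502  0.01407993]
knob all 380 mean [0.5422 0.2416] ang 49.0 rect ((0.5423623919487, 0.24096614122390747), (0.04274922236800194, 0.04321136698126793), 89.45967864990234) sd [0.01073418 0.01196028]
rib1 24 mean [ 0.5635 -0.2695] ang 177.4 rect ((0.5643395781517029, -0.26963314414024353), (0.001883000717498362, 0.022980673238635063), 86.28363037109375) sd [0.00094828 0.00688805]
rib2 20 mean [ 0.4714 -0.2683] ang -178.8 rect ((0.4716916084289551, -0.2681390643119812), (0.022473478689789772, 0.0030157763976603746), 3.346043825149536) sd [0.00092475 0.00742265]
lid 0.0852175521570201 max 0.11171445650429346
pilot depth 46 mean [ 0.5165 -0.266 ] a
[... 373 characters left out ...]
7 116 113 111 110
  110 110]
 [113 113 113 112 112 107  81  65  70  67  91 111 118 122 123 118 111 110
  110 110]
 [113 112 113 113 112 110  85  49  48  69 100 113 121 125 125 120 111 110
  111 110]
 [113 112 113 113 114 104  78  47  43  66  96 111 116 120 120 116 112 110
  109 111]
 [114 114 113 113 112 106  83  48  43  52  79 101 109 112 114 114 109 110
  110 110]
 [114 113 114 112 112 112  96  62  48  45  55  78  97 109 114 113 111 110
  109 110]
 [113 114 112 113 113 112 107  94  83  65  58  83 110 121 124 120 110 110
  111 111]
 [113 112 114 114 113 112 114 112 107  91  70  93 122 127 126 119 111 110
  109 109]]
rk [0.53633593 0.15820808 0.035     ]
cp [0.53269279 0.32177383 0.035     ]
```

View pics/crop1.png

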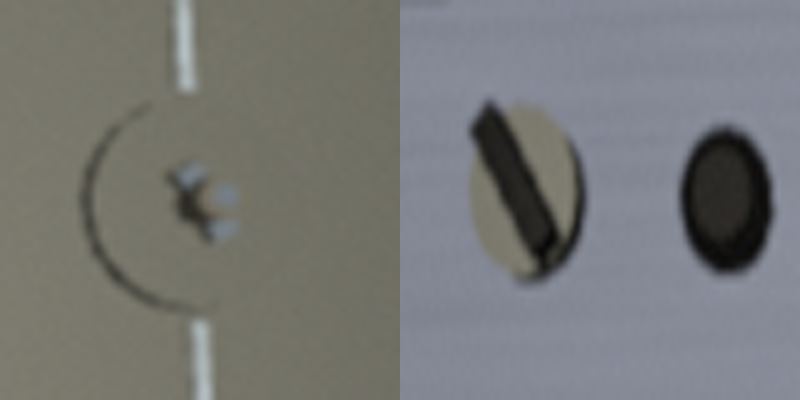

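Crop: the key runs from upper left (190,172) to lower right (222,232), about 30° anticlockwise of the ribs. I'll refine the pilot and bar positions with the side camera.

```bash
cat >> h.py <<'E'
def plan(p,phi):
    """print move to TCP world p, tool x at world angle phi(deg), tool down"""
    o=r.get_obs(); M=R.from_rotvec(o['eef_rot']).as_matrix(); d=M.T@(np.array(p)-o['ee_pos'])*100
    cur=np.degrees(np.arctan2(M[1,0],M[0,0])); s=-((phi-cur+180)%360-180)
    print('t',round(o['time'],2),'ee',o['ee_pos'].round(4),'toolx',cur.round(2),'tilt',M[2].round(4),'d cm',d.round(2),'spin',round(s,2),'F',o['ft_force'].round(1),'w',round(o['width'],4))
E
python3 - <<'E'
from h import *
for n in('top','side'):
    D=np.load(n+'0.npz');W=D['W'].reshape(-1,3);m=r.camera_model(n)
    def near(c,rad,z0,z1): 
        k=(np.hypot(*(W[:,:2]-c).T)<rad)&(W[:,2]>z0)&(W[:,2]<z1);return W[k]
    for nm,c,z0,z1 in(('pilot',(.517,-.268),.107,.12),('pilotside',(.517,-.268),.1,.12),('key',(.517,-.268),.0945,.1005),('bar',(.5418,.2409),.0505,.06),('skirt',(.5418,.2409),.025,.033)):
        q=near(np.array(c),.03,z0,z1)
        if len(q)>3:
            b=cv2.minAreaRect(q[:,:2].astype(np.float32)); e,V=np.linalg.eigh(np.cov(q[:,:2].T))
            print(n,nm,len(q),q.mean(0).round(4),'ang',np.degrees(np.arctan2(V[1,1],V[0,1])).round(1),'rect',np.round(b[0],4),np.round(b[1],4),round(b[2],1))
m=r.camera_model('top')
f=lambda x,y:ray(m,405+x/400*60,160+y/400*60,.098)
a,b=f(190,172),f(222,232);print('keyends',a,b,np.degrees(np.arctan2(*(a-b)[1::-1])),(a+b)/2)
# ribs and collar from the side view
D=np.load('side0.npz');img=D['img'];W=D['W']
k=(img.min(2)>125)&(np.hypot(W[...,0]-.517,W[...,1]+.268)<.075)&(W[...,2]>.08);ms=r.camera_model('side')
nn,l,st,c=cv2.connectedComponentsWithStats(k.astype(np.uint8))
for i in range(1,nn):
    if st[i,4]>5: print('side rib',st[i,4],c[i],ray(ms,*c[i],.087).round(4))
plan((.46,-.2,.245),16.2)
plan((.5418,.2409,.12),36.3)
E
```

```text
top pilot 36 [ 0.517  -0.2679  0.1088] ang 115.8 rect [ 0.5162 -0.2685] [0.0115 0.0112] 88.6
top pilotside 46 [ 0.5168 -0.2674  0.1077] ang 64.2 rect [ 0.5164 -0.2683] [0.0115 0.0117] 86.0
top key 28 [ 0.5171 -0.2675  0.0967] ang -154.0 rect [ 0.5167 -0.2675] [0.0214 0.0093] 26.9
top bar 29 [0.5429 0.242  0.0516] ang -139.5 rect [0.5425 0.2418] [0.0399 0.0103] 37.6
top skirt 149 [0.5419 0.2405 0.0265] ang 131.6 rect [0.5417 0.2425] [0.0426 0.0413] 71.0
side pilot 9 [ 0.5183 -0.2614  0.1096] ang 93.9 rect [ 0.5194 -0.2617] [0.0076 0.013 ] 4.1
side pilotside 22 [ 0.5187 -0.2607  0.106 ] ang 69.8 rect [ 0.5191 -0.2614] [0.0109 0.013 ] 29.4
side key 20 [ 0.5181 -0.2618  0.0973] ang -154.1 rect [ 0.5188 -0.262 ] [0.0215 0.014 ] 27.9
side bar 39 [0.5447 0.2468 0.0514] ang -142.1 rect [0.5446 0.2475] [0.0402 0.0116] 36.1
side skirt 137 [0.539  0.2539 0.0276] ang -144.3 rect [0.5376 0.2562] [0.0409 0.0197] 36.1
keyends [ 0.52538608 -0.26461345  0.098     ] [ 0.50836048 -0.27237089  0.098     ] 24.49562840886706 [ 0.51687328 -0.26849217  0.098     ]
t 0.1 ee [ 0.1807 -0.624   0.2447] toolx 16.15 tilt [ 1.0e-04 -1.1e-03 -1.0e+00] d cm [ 3.862e+01 -3.296e+01  1.000e-02] spin -0.05 F [-0.5 -0.5  0.7] w 0.0854
t 0.1 ee [ 0.1807 -0.624   0.2447] toolx 16.15 tilt [ 1.0e-04 -1.1e-03 -1.0e+00] d cm [ 58.74 -73.02  12.56] spin -20.15 F [-0.5 -0.5  0.7] w 0.0854
```

The side camera is offset about 5 mm in y for both objects, so the knob-to-pilot offset agrees between views. The key is at about 26° world and the bar at about 36.5°. Moving now.

Call:
{"api": "carry_out", "payload": {
  "targets": [
    {"dx":39,"dy":-33,"dz":0,"spin":-20},
    {"dx":39,"dy":-33,"dz":0,"spin":-20},
    {"dx":39,"dy":-33,"dz":0,"spin":-20},
    {"dx":39,"dy":-33,"dz":0,"spin":-20},
    {"dx":39,"dy":-33,"dz":0,"spin":-20},
    {"dx":39,"dy":-33,"dz":0,"spin":-20},
    {"dx":39,"dy":-33,"dz":0,"spin":-20},
    {"dx":39,"dy":-33,"dz":0,"spin":-20}
  ],
  "fingers": 50
}}

```text
time: 1.1
ee_pos: [0.4583, -0.2061, 0.2453]
eef_rot: [2.987, 0.974, 0.0]
ft_force: [0.9, -1.0, 0.5]
width: 0.0425
gripper_force: 0.0
```

```bash
python3 -c "
from h import *
plan((.5425,.242,.12),36.3);print(r.tip_extent)"
```

```text
t 1.1 ee [ 0.4583 -0.2061  0.2453] toolx 36.14 tilt [-0.  0. -1.] d cm [ 33.22 -31.23  12.53] spin -0.16 F [ 0.9 -1.   0.5] w 0.0425
0.014
```

Call:
{"api": "carry_out", "payload": {
  "targets": [
    {"dx":33.2,"dy":-31.2,"dz":12.5,"spin":0},
    {"dx":33.2,"dy":-31.2,"dz":12.5,"spin":0},
    {"dx":33.2,"dy":-31.2,"dz":12.5,"spin":0},
    {"dx":33.2,"dy":-31.2,"dz":12.5,"spin":0},
    {"dx":33.2,"dy":-31.2,"dz":12.5,"spin":0},
    {"dx":33.2,"dy":-31.2,"dz":12.5,"spin":0},
    {"dx":33.2,"dy":-31.2,"dz":12.5,"spin":0},
    {"dx":33.2,"dy":-31.2,"dz":12.5,"spin":0},
    {"dx":33.2,"dy":-31.2,"dz":12.5,"spin":0}
  ]
}}

```text
time: 2.22
ee_pos: [0.5413, 0.2419, 0.1191]
eef_rot: [-2.985, -0.979, 0.002]
ft_force: [0.1, -0.6, 0.5]
width: 0.0424
gripper_force: 0.0
```

```bash
python3 -c "
from h import *
plan((.5425,.242,.048),36.3)
img,d,W=cloud('side');save('side1.png',img[190:310,110:270],4)"
```

```text
t 2.23 ee [0.5413 0.2419 0.1191] toolx 36.31 tilt [-1.e-03 -4.e-04 -1.e+00] d cm [0.11 0.07 7.11] spin 0.01 F [ 0.1 -0.6  0.5] w 0.0424
```

View pics/side1.png

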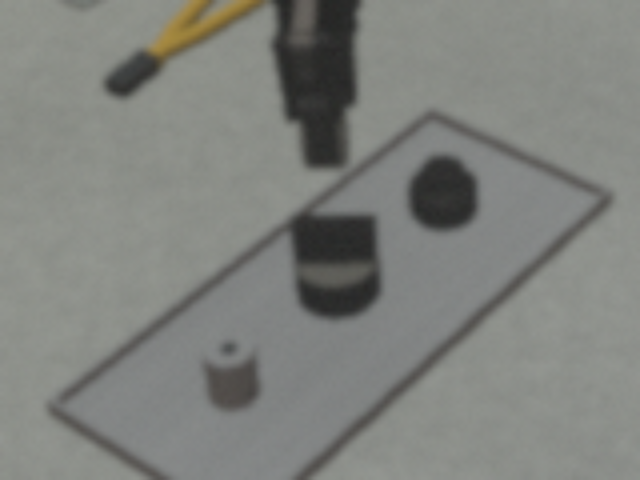

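The fingers are centred over the bar in the side view (finger x≈325, bar 295–375, the gap being parallax). Descending.

Call:
{"api": "carry_out", "payload": {
  "targets": [
    {"dx":0.1,"dy":0.05,"dz":5},
    {"dx":0.1,"dy":0.05,"dz":6.8},
    {"dx":0.1,"dy":0.05,"dz":6.8},
    {"dx":0.1,"dy":0.05,"dz":6.8}
  ]
}}

```text
invalid input
```

Call:
{"api": "carry_out", "payload": {
  "targets": [
    {"dx":0},
    {"dx":0},
    {"dx":0},
    {"dx":0},
    {"dx":0},
    {"dx":0}
  ],
  "fingers": 0
}}

```text
invalid input
```

```bash
python3 -c "
from h import *
plan((.5425,.242,.2),36.3); print(r.tip_extent)
img,d,W=cloud('side');save('side2.png',img[190:310,110:270],4)"
```

```text
t 2.27 ee [0.5411 0.2405 0.1196] toolx 36.26 tilt [-1.2e-03 -3.0e-04 -1.0e+00] d cm [ 0.19 -0.04 -8.04] spin -0.04 F [-0.5 -0.6  0.1] w 0.0428
0.014
```

View pics/side2.png

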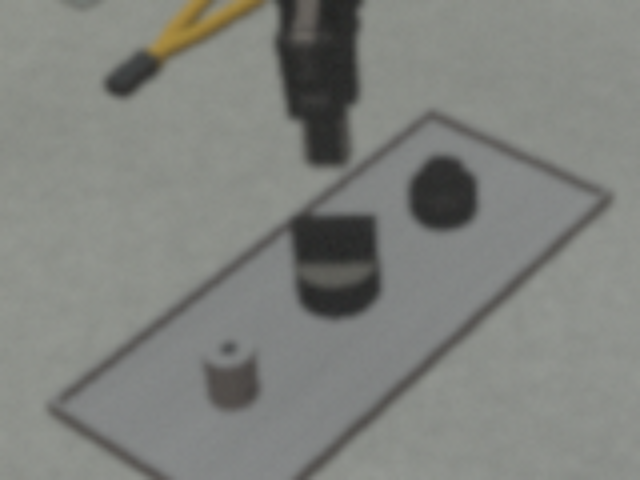

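The same scene as before: the move was refused because every row needs all four fields. I'll resend it in full.

Call:
{"api": "carry_out", "payload": {
  "targets": [
    {"dx":0.1,"dy":0,"dz":5,"spin":0},
    {"dx":0.1,"dy":0,"dz":6.8,"spin":0},
    {"dx":0.1,"dy":0,"dz":6.8,"spin":0},
    {"dx":0.1,"dy":0,"dz":6.8,"spin":0}
  ]
}}

```text
time: 2.82
ee_pos: [0.5432, 0.2402, 0.0535]
eef_rot: [-2.987, -0.974, -0.002]
ft_force: [0.1, -0.8, 0.6]
width: 0.0431
gripper_force: 0.0
```

```bash
python3 -c "
from h import *
plan((.5425,.242,.05),36.3); print(r.tip_extent)
img,d,W=cloud('side')
k=(np.hypot(W[...,0]-.5425,W[...,1]-.245)<.05)
# finger pixels above bar line: dark & outside of bar in y' direction
n=np.array([-.592,.806]);s=(W[...,:2]-[.5445,.2465])@n
f=k&(s>.015)&(W[...,2]>.02)
print('near finger z pctl',np.nanpercentile(W[...,2][f],[0,2,5,10,50]).round(4),f.sum(),'along',np.nanmean(((W[...,:2]-[.5445,.2465])@[.806,.592])[f]))"
```

```text
t 2.83 ee [0.5432 0.2402 0.0535] toolx 36.12 tilt [ 1.2e-03  3.0e-04 -1.0e+00] d cm [ 0.05 -0.18  0.35] spin -0.18 F [ 0.1 -0.8  0.6] w 0.0431
0.014
near finger z pctl [0.0201 0.0533 0.098  0.1505 0.2653] 4573 along -0.006495430089535232
```

Call:
{"api": "carry_out", "payload": {
  "targets": [
    {"dx":0,"dy":-0.1,"dz":0.1,"spin":0},
    {"dx":0,"dy":-0.1,"dz":0.1,"spin":0},
    {"dx":0,"dy":-0.1,"dz":0.1,"spin":0},
    {"dx":0,"dy":-0.1,"dz":0.1,"spin":0},
    {"dx":0,"dy":-0.1,"dz":0.1,"spin":0},
    {"dx":0,"dy":-0.1,"dz":0.1,"spin":0}
  ],
  "fingers": 0
}}

```text
time: 3.62
ee_pos: [0.5421, 0.2415, 0.052]
eef_rot: [-2.986, -0.975, -0.001]
ft_force: [-1.8, 0.8, 7.6]
width: 0.0105
gripper_force: 60.5
```

```bash
python3 -c "
from h import *
plan((.517,-.267,.2),26); print(r.tip_extent,r.get_obs()['gripper_force'])"
```

```text
t 3.62 ee [0.5421 0.2415 0.052 ] toolx 36.15 tilt [ 8.e-04  1.e-04 -1.e+00] d cm [-32.01  39.58 -14.82] spin 10.15 F [-1.8  0.8  7.6] w 0.0105
0.014 60.4823237657547
```

Call:
{"api": "carry_out", "payload": {
  "targets": [
    {"dx":0,"dy":0,"dz":-3,"spin":0},
    {"dx":0,"dy":0,"dz":-8,"spin":0},
    {"dx":-3,"dy":4,"dz":-14,"spin":0},
    {"dx":-32,"dy":39.5,"dz":-14,"spin":10},
    {"dx":-32,"dy":39.5,"dz":-14,"spin":10},
    {"dx":-32,"dy":39.5,"dz":-14,"spin":10},
    {"dx":-32,"dy":39.5,"dz":-14,"spin":10},
    {"dx":-32,"dy":39.5,"dz":-14,"spin":10},
    {"dx":-32,"dy":39.5,"dz":-14,"spin":10},
    {"dx":-32,"dy":39.5,"dz":-14,"spin":10}
  ]
}}

```text
time: 4.88
ee_pos: [0.5177, -0.2376, 0.1909]
eef_rot: [3.06, 0.711, 0.001]
ft_force: [0.2, 0.6, -0.4]
width: 0.0105
gripper_force: 59.5
```

```bash
python3 -c "
from h import *
plan((.517,-.267,.19),26)"
```

```text
t 4.88 ee [ 0.5177 -0.2376  0.1909] toolx 26.15 tilt [ 4.e-04  4.e-04 -1.e+00] d cm [-1.36  2.61  0.09] spin 0.15 F [ 0.2  0.6 -0.4] w 0.0105
```

Call:
{"api": "carry_out", "payload": {
  "targets": [
    {"dx":-1.4,"dy":2.6,"dz":0,"spin":0},
    {"dx":-1.4,"dy":2.6,"dz":0,"spin":0},
    {"dx":-1.4,"dy":2.6,"dz":0,"spin":0}
  ]
}}

```text
time: 5.25
ee_pos: [0.5168, -0.2644, 0.1905]
eef_rot: [-3.06, -0.71, 0.0]
ft_force: [-0.5, 0.4, -1.0]
width: 0.0104
gripper_force: 59.5
```

```bash
python3 - <<'E'
from h import *
plan((.517,-.267,.165),26)
a,_,_=t=cloud('side');b,_,_=t2=cloud('top')
np.savez('near.npz',s=a,sW=t[2],t=b,tW=t2[2])
A=cv2.resize(a[95:195,260:380],(480,400),interpolation=2);B=cv2.resize(b[150:230,390:454],(320,400),interpolation=2)
cv2.imwrite('pics/near.png',np.hstack([A,B])[:,:,::-1])
E
```

```text
t 5.25 ee [ 0.5168 -0.2644  0.1905] toolx 26.14 tilt [-2.e-04 -6.e-04 -1.e+00] d cm [-0.09  0.24  2.55] spin 0.14 F [-0.5  0.4 -1. ] w 0.0104
```

View pics/near.png

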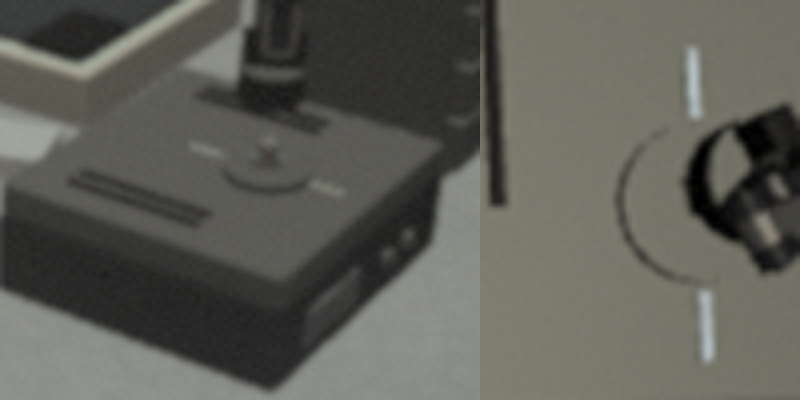

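Side crop: the skirt hangs at about (272,100) just above the pilot at (267,140). Top crop: the skirt's left arc is visible at about (690,180), over the collar. I'll measure the offset between knob and pilot.

```bash
python3 - <<'E'
from h import *
from scipy.optimize import least_squares
D=np.load('near.npz')
def cf(q,rad,c0):
    f=lambda c:np.hypot(*(q-c).T)-rad
    s=least_squares(f,c0,loss='soft_l1',f_scale=.001);return s.x,np.abs(s.fun).mean()
tcp=np.array([.5168,-.2644])
for n,W in(('side',D['sW']),('top',D['tW'])):
    W=W.reshape(-1,3);rr=np.hypot(*(W[:,:2]-tcp).T)
    q=W[(rr<.035)&(W[:,2]>.146)&(W[:,2]<.163)]
    print(n,'skirt',len(q),cf(q[:,:2],.022,tcp) if len(q)>5 else '', q[:,2].min().round(3) if len(q) else '')
    t=W[(rr<.035)&(W[:,2]>.12)&(W[:,2]<.19)];print(' z hist',np.histogram(t[:,2],bins=np.arange(.12,.191,.01))[0])
    W0=np.load(n+'0.npz')['W'].reshape(-1,3);rr=np.hypot(*(W0[:,:2]-tcp).T)
    p=W0[(rr<.02)&(W0[:,2]>.1)&(W0[:,2]<.107)];print(' pilot side',len(p),cf(p[:,:2],.0065,tcp) if len(p)>3 else '')
# side columns, per row
s=D['s'];W=D['sW'];g=s.max(2)
for v in range(112,136): 
    print(v,' '.join('%3d'%x for x in g[v,316:342]))
E
```

```text
side skirt 103 (array([ 0.52146264, -0.26122057]), np.float64(0.001343677791461535)) 0.146
 z hist [ 0  0 49 60 92 47 68]
 pilot side 13 (array([ 0.52098045, -0.26483612]), np.float64(0.0010627909805196382))
top skirt 100 (array([ 0.51819139, -0.26450581]), np.float64(0.0008283596579412677)) 0.146
 z hist [  0   0  40  55 103  25  71]
 pilot side 10 (array([ 0.51835216, -0.2694671 ]), np.float64(0.0007063773941248309))
112 141 142 136 113  81  75  76  77  79  80  77  74  74  73  72  71  70  68  64  60  56  54  49  47  50  50
113 137 140 130 106  68  60  72  78  83  84  85  84  86  85  84  84  83  79  73  63  52  51  48  48  50  50
114 125 126 121  92  57  42  50  60  64  72  75  76  76  76  76  77  73  66  59  56  49  50  50  50  49  48
115 104 106  99  73  44  34  34  43  45  52  53  54  58  56  56  55  49  45  41  40  39  51  51  47  52  51
116  88  90  82  58  36  33  33  29  32  30  37  38  39  34  39  41  34  35  31  34  42  50  52  51  49  52
117  71  72  67  52  33  33  36  31  30  36  29  32  31  31  29  30  32  30  29  39  41  46  46  49  46  50
118  56  56  49  43  35  34  
[... 1214 characters left out ...]
  96  91  93  91  92  92  90  91  88  86  86  88  91
130  91  93  93  94  93  91  90  90  93 101 107 110 107  98  93  92  91  93  93  90  93  92  89  92  90  92
131  91  92  91  94  93  91  91  88  86  90  96  95  95  93  88  91  93  91  92  92  91  91  89  92  92  90
132  95  92  90  91  92  93  94  92  84  76  78  84  77  82  89  92  92  92  91  94  93  92  91  92  91  92
133 100  95  92  92  93  92  94  97  87  76  71  68  73  83  93  94  92  93  92  89  92  91  92  93  92  92
134  99  95  89  91  90  93  91  92  86  76  68  68  71  83  92  94  93  91  93  91  91  90  91  92  89  92
135  92  93  91  90  92  91  83  81  77  72  71  69  69  75  85  93  89  90  91  90  90  91  90  90  91  93
```

Call:
{"api": "carry_out", "payload": {
  "targets": [
    {"dx":-0.2,"dy":0.38,"dz":1,"spin":0},
    {"dx":-0.2,"dy":0.38,"dz":2,"spin":0},
    {"dx":-0.2,"dy":0.38,"dz":3,"spin":0},
    {"dx":-0.2,"dy":0.38,"dz":3,"spin":0},
    {"dx":-0.2,"dy":0.38,"dz":3,"spin":0}
  ]
}}

```text
time: 5.98
ee_pos: [0.517, -0.2694, 0.1605]
eef_rot: [-3.06, -0.711, 0.0]
ft_force: [0.1, 0.1, -0.8]
width: 0.0101
gripper_force: 59.5
```

```bash
python3 - <<'E'
from h import *
plan((.5167,-.2687,.15),26)
t=cloud('side');u=cloud('top');s=t[0]
A=cv2.resize(s[95:195,260:380],(480,400),interpolation=2);B=cv2.resize(u[0][150:230,390:454],(320,400),interpolation=2)
cv2.imwrite('pics/near2.png',np.hstack([A,B])[:,:,::-1])
from scipy.optimize import least_squares
for n,W in(('side',t[2]),('top',u[2])):
    W=W.reshape(-1,3);c=np.array([.517,-.268]);q=W[(np.hypot(*(W[:,:2]-c).T)<.035)&(W[:,2]>.117)&(W[:,2]<.133)][:,:2]
    x=least_squares(lambda c:np.hypot(*(q-c).T)-.022,c,loss='soft_l1',f_scale=.001).x;print(n,len(q),x)
E
```

```text
t 5.97 ee [ 0.517  -0.2694  0.1605] toolx 26.15 tilt [-0. -0. -1.] d cm [ 0.   -0.07  1.05] spin 0.15 F [ 0.1  0.1 -0.8] w 0.0101
side 88 [ 0.52176652 -0.265985  ]
top 79 [ 0.51840385 -0.26986719]
```

View pics/near2.png

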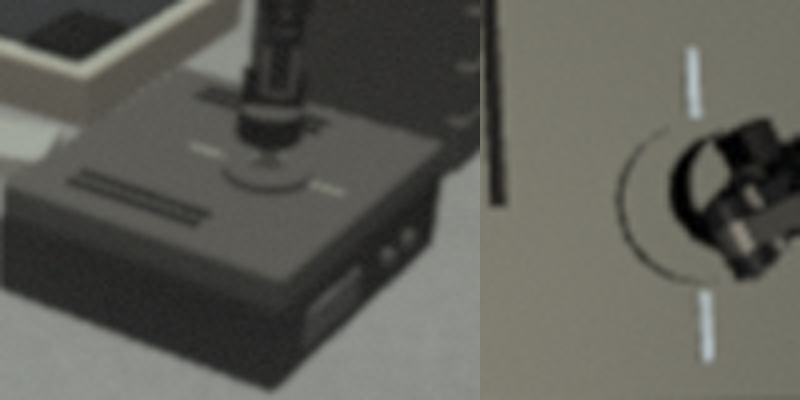

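The skirt sits right above the pilot in the side crop (267,140) and within the collar in the top crop. The remaining offset is about 0.7 mm. I'll descend gently.

Call:
{"api": "carry_out", "payload": {
  "targets": [
    {"dx":0,"dy":-0.07,"dz":0.15,"spin":0},
    {"dx":0,"dy":-0.07,"dz":0.3,"spin":0},
    {"dx":0,"dy":-0.07,"dz":0.45,"spin":0},
    {"dx":0,"dy":-0.07,"dz":0.5,"spin":0}
  ]
}}

```text
time: 6.58
ee_pos: [0.5165, -0.2687, 0.1554]
eef_rot: [-3.06, -0.711, 0.0]
ft_force: [0.1, -0.3, -0.5]
width: 0.01
gripper_force: 59.5
```

Call:
{"api": "carry_out", "payload": {
  "targets": [
    {"dx":0,"dy":0,"dz":0.12,"spin":0},
    {"dx":0,"dy":0,"dz":0.25,"spin":0},
    {"dx":0,"dy":0,"dz":0.4,"spin":0},
    {"dx":0,"dy":0,"dz":0.5,"spin":0}
  ]
}}

```text
time: 7.08
ee_pos: [0.5165, -0.2687, 0.1504]
eef_rot: [-3.06, -0.711, 0.0]
ft_force: [-0.2, 0.1, -0.1]
width: 0.0104
gripper_force: 59.5
```

Clean entry. Next I'll approach the key (rest expected at TCP ≈ 0.145).

Call:
{"api": "carry_out", "payload": {
  "targets": [
    {"dx":0,"dy":0,"dz":0.15,"spin":0},
    {"dx":0,"dy":0,"dz":0.3,"spin":0},
    {"dx":0,"dy":0,"dz":0.45,"spin":0},
    {"dx":0,"dy":0,"dz":0.5,"spin":0}
  ]
}}

```text
time: 7.58
ee_pos: [0.5165, -0.2687, 0.1454]
eef_rot: [-3.06, -0.711, 0.0]
ft_force: [-0.2, -0.3, 0.5]
width: 0.0102
gripper_force: 59.5
```

Call:
{"api": "carry_out", "payload": {
  "targets": [
    {"dx":0,"dy":0,"dz":0.05,"spin":0},
    {"dx":0,"dy":0,"dz":0.1,"spin":0},
    {"dx":0,"dy":0,"dz":0.15,"spin":0},
    {"dx":0,"dy":0,"dz":0.15,"spin":0}
  ]
}}

```text
time: 8.07
ee_pos: [0.5165, -0.2687, 0.144]
eef_rot: [-3.06, -0.711, 0.0]
ft_force: [0.4, 0.5, -1.6]
width: 0.0102
gripper_force: 59.5
```

Call:
{"api": "carry_out", "payload": {
  "targets": [
    {"dx":0,"dy":0,"dz":0.05,"spin":0},
    {"dx":0,"dy":0,"dz":0.1,"spin":0},
    {"dx":0,"dy":0,"dz":0.1,"spin":0}
  ]
}}

```text
time: 8.45
ee_pos: [0.5165, -0.2687, 0.1429]
eef_rot: [-3.06, -0.711, 0.0]
ft_force: [-0.1, -0.3, 0.1]
width: 0.0105
gripper_force: 59.5
```

Call:
{"api": "carry_out", "payload": {
  "targets": [
    {"dx":0,"dy":0,"dz":0.05,"spin":0},
    {"dx":0,"dy":0,"dz":0.1,"spin":0},
    {"dx":0,"dy":0,"dz":0.15,"spin":0},
    {"dx":0,"dy":0,"dz":0.15,"spin":0}
  ]
}}

```text
time: 8.95
ee_pos: [0.5165, -0.2687, 0.1414]
eef_rot: [-3.06, -0.711, 0.0]
ft_force: [-0.2, 0.1, 0.4]
width: 0.0102
gripper_force: 59.5
```

Call:
{"api": "carry_out", "payload": {
  "targets": [
    {"dx":0,"dy":0,"dz":0.05,"spin":0},
    {"dx":0,"dy":0,"dz":0.1,"spin":0},
    {"dx":0,"dy":0,"dz":0.15,"spin":0},
    {"dx":0,"dy":0,"dz":0.2,"spin":0},
    {"dx":0,"dy":0,"dz":0.2,"spin":0}
  ]
}}

```text
time: 9.57
ee_pos: [0.5166, -0.2687, 0.14]
eef_rot: [3.06, 0.711, 0.0]
ft_force: [-2.5, 2.9, 9.1]
width: 0.0104
gripper_force: 60.8
```

```bash
python3 - <<'E'
from h import *
plan((.5166,-.2687,.138),26)
N=np.load('near.npz')
K=np.array([.5184,-.2695])
for n,W,W1,I in(('side',cloud('side')[2],N['sW'],0),('top',cloud('top')[2],N['tW'],0)):
    W0=np.load(n+'0.npz')['W'].reshape(-1,3)
    off=np.array([.003,.004]) if n=='side' else np.zeros(2)
    def hist(W,c,z0,z1):
        W=W.reshape(-1,3);k=(np.hypot(*(W[:,:2]-c).T)<.024)&(W[:,2]>z0)&(W[:,2]<z1);print(n,np.histogram(W[k,2],bins=np.arange(z0,z1+.0001,.002))[0],z0)
    hist(W0,np.array([.542,.2412])+off,.0,.04)
    hist(W1,K+[0,.0045]+off,.136,.176)
    hist(W,K+off,.084,.124)
    l=W0[(abs(W0[:,0]-.517)<.05)&(abs(W0[:,1]+.268)<.05)];k=np.hypot(*(l[:,:2]-K).T);print('lid',np.nanmedian(l[k>.036,2]),'collar',np.nanmedian(l[(k<.027)&(k>.014),2]))
E
```

```text
t 9.57 ee [ 0.5166 -0.2687  0.14  ] toolx 26.15 tilt [ 1.e-04  1.e-04 -1.e+00] d cm [0.   0.01 0.2 ] spin 0.15 F [-2.5  2.9  9.1] w 0.0104
side [14 26 11 19 14 11 14 15 13 19 16 15 43 68 18 10 22 13 17 15] 0.0
side [ 0  0  6 10  7 13 11 14 11  9 15  9 11 21 24 15 15 11  8  8] 0.136
side [ 0  2  6 15 10  9  6  7  7 12 11 11  8 16 15 24 21  7 16  4] 0.084
lid 0.0846895256051372 collar 0.0904239255955056
top [ 22  20   6   6   3   3   4   5   4   5   4  35 110  67  14   3   2   3
   2   2] 0.0
top [ 0  0  4  6 10 11  9 15  8 12  8 11 11 40 35 12  5  7  4  3] 0.136
top [ 0 10 22 10  7  9 10  5 10  7  7  8  7 12 27 32  5  6  4  2] 0.084
lid 0.08378157609966935 collar 0.08968774397558243
```

The skirt top is at about 0.115 after camera bias, which matches fully home (on the key it would be 0.122). Now I'll turn clockwise in small steps and watch the forces.

Call:
{"api": "carry_out", "payload": {
  "targets": [
    {"dx":0,"dy":0,"dz":-0.02,"spin":1},
    {"dx":0,"dy":0,"dz":-0.02,"spin":3},
    {"dx":0,"dy":0,"dz":-0.02,"spin":5},
    {"dx":0,"dy":0,"dz":-0.02,"spin":6},
    {"dx":0,"dy":0,"dz":-0.02,"spin":6}
  ]
}}

```text
time: 10.3
ee_pos: [0.5166, -0.2686, 0.14]
eef_rot: [-3.093, -0.548, -0.0]
ft_force: [-1.1, 1.6, 7.6]
width: 0.0102
gripper_force: 60.6
```

```bash
cat > s.py <<'E'
from h import *
plan((.5166,-.2687,.14),-.75)
print('torque',r.get_obs()['wrist_torque'].round(3))
E
python3 s.py
```

```text
t 10.3 ee [ 0.5166 -0.2686  0.14  ] toolx 20.08 tilt [ 1.e-04  0.e+00 -1.e+00] d cm [-0.    0.01  0.  ] spin 20.83 F [-1.1  1.6  7.6] w 0.0102
torque [0.277 0.224 0.082]
```

Call:
{"api": "carry_out", "payload": {
  "targets": [
    {"dx":0,"dy":0,"dz":0,"spin":2},
    {"dx":0,"dy":0,"dz":0,"spin":4},
    {"dx":0,"dy":0,"dz":0,"spin":6},
    {"dx":0,"dy":0,"dz":0,"spin":7},
    {"dx":0,"dy":0,"dz":0,"spin":7}
  ]
}}

```text
time: 10.92
ee_pos: [0.5165, -0.2685, 0.14]
eef_rot: [-3.121, -0.358, 0.0]
ft_force: [-1.6, 3.3, 9.0]
width: 0.0103
gripper_force: 60.7
```

```bash
python3 s.py
```

```text
t 10.93 ee [ 0.5165 -0.2685  0.14  ] toolx 13.08 tilt [ 0.e+00 -2.e-04 -1.e+00] d cm [0.   0.02 0.  ] spin 13.83 F [-1.6  3.3  9. ] w 0.0103
torque [0.553 0.315 0.108]
```

Call:
{"api": "carry_out", "payload": {
  "targets": [
    {"dx":0,"dy":0,"dz":0,"spin":2},
    {"dx":0,"dy":0,"dz":0,"spin":4},
    {"dx":0,"dy":0,"dz":0,"spin":6},
    {"dx":0,"dy":0,"dz":0,"spin":8},
    {"dx":0,"dy":0,"dz":0,"spin":8}
  ]
}}

```text
time: 11.55
ee_pos: [0.5165, -0.2683, 0.14]
eef_rot: [-3.138, -0.139, 0.0]
ft_force: [-2.7, 5.1, 10.1]
width: 0.0101
gripper_force: 60.9
```

```bash
python3 s.py; python3 - <<'E'
from h import *
# rib line angle, intensity-weighted, top + side initial images
for n in('top','side'):
    D=np.load(n+'0.npz');g=D['img'].min(2).astype(float);W=D['W'];m=r.camera_model(n)
    c=np.array([.517,-.2685])if n=='top' else np.array([.52,-.264])
    rel=W[...,:2]-c
    k=(abs(rel[...,1])<.012)&(abs(rel[...,0])>.032)&(abs(rel[...,0])<.062)
    bg=np.nanmedian(g[k]);w=np.clip(g-bg-15,0,None)*k
    v,u=np.nonzero(w>0);P=np.array([ray(m,a,b,.087)[:2] for a,b in zip(u,v)]);ww=w[v,u]
    f=P[:,0]<c[0]; A=[np.average(P[x],axis=0,weights=ww[x]) for x in(f,~f)]
    p=np.polyfit(P[:,0],P[:,1],1,w=np.sqrt(ww))
    print(n,A,np.degrees(np.arctan2(*(A[1]-A[0])[::-1])),'fit',np.degrees(np.arctan(p[0])),'y at spindle',np.polyval(p,c[0]),len(P))
E
```

```text
t 11.55 ee [ 0.5165 -0.2683  0.14  ] toolx 5.06 tilt [-1.e-04 -5.e-04 -1.e+00] d cm [0.01 0.04 0.  ] spin 5.81 F [-2.7  5.1 10.1] w 0.0101
torque [0.811 0.413 0.114]
top [array([ 0.47182218, -0.26822816]), array([ 0.56404928, -0.26917834])] -0.590275113124668 fit -0.6044448464865735 y at spindle -0.2686933749610485 91
side [array([ 0.47479815, -0.26808896]), array([ 0.5663331 , -0.26866717])] -0.3619245257337258 fit -0.5185777460579214 y at spindle -0.26834469040349235 13
```

Call:
{"api": "carry_out", "payload": {
  "targets": [
    {"dx":0,"dy":-0.02,"dz":-0.02,"spin":2},
    {"dx":0,"dy":-0.02,"dz":-0.02,"spin":4},
    {"dx":0,"dy":-0.02,"dz":-0.02,"spin":5.6},
    {"dx":0,"dy":-0.02,"dz":-0.02,"spin":5.6},
    {"dx":0,"dy":-0.02,"dz":-0.02,"spin":5.6}
  ]
}}

```text
time: 12.18
ee_pos: [0.5164, -0.2682, 0.14]
eef_rot: [-3.141, 0.014, 0.0]
ft_force: [-1.1, 5.3, 7.3]
width: 0.0098
gripper_force: 60.5
```

```bash
python3 s.py
```

```text
t 12.18 ee [ 0.5164 -0.2682  0.14  ] toolx -0.52 tilt [-3.e-04 -5.e-04 -1.e+00] d cm [0.02 0.05 0.  ] spin 0.23 F [-1.1  5.3  7.3] w 0.0098
torque [0.707 0.263 0.1  ]
```

Call:
{"api": "carry_out", "payload": {
  "targets": [
    {"dx":0,"dy":0,"dz":0,"spin":0},
    {"dx":0,"dy":0,"dz":0,"spin":0},
    {"dx":0,"dy":0,"dz":0,"spin":0},
    {"dx":0,"dy":0,"dz":0,"spin":0}
  ],
  "fingers": 40
}}

```text
time: 12.68
ee_pos: [0.5165, -0.2686, 0.1398]
eef_rot: [-3.142, 0.013, 0.0]
ft_force: [-1.1, -0.8, -0.2]
width: 0.0342
gripper_force: 0.0
```

Call:
{"api": "carry_out", "payload": {
  "targets": [
    {"dx":0,"dy":0,"dz":-2,"spin":0},
    {"dx":0,"dy":0,"dz":-6,"spin":0},
    {"dx":-6,"dy":0,"dz":-11,"spin":0},
    {"dx":-12,"dy":-4,"dz":-11,"spin":0},
    {"dx":-12,"dy":-10,"dz":-11,"spin":0},
    {"dx":-12,"dy":-16,"dz":-11,"spin":0},
    {"dx":-12,"dy":-22,"dz":-11,"spin":0},
    {"dx":-12,"dy":-28,"dz":-11,"spin":0}
  ]
}}

```text
time: 13.68
ee_pos: [0.3986, 0.0123, 0.2503]
eef_rot: [3.142, -0.014, 0.002]
ft_force: [1.3, 0.7, 0.4]
width: 0.0341
gripper_force: 0.0
```

```bash
cat > look.py <<'E'
from h import *
import sys
tag=sys.argv[1]
ims=[]
for n,(r0,r1,c0,c1) in(('side',(95,195,260,380)),('top',(150,230,390,470))):
    img,d,W=cloud(n);ims.append(cv2.resize(img[r0:r1,c0:c1],(400,400),interpolation=2));m=r.camera_model(n)
    off=np.array([.003,.004]) if n=='side' else 0
    rr=np.hypot(*(W[...,:2]-np.array([.5175,-.2685])-off).transpose(2,0,1))
    z=W[...,2];k=(rr<.026)
    print(n,'max z',np.nanmax(z[k]).round(4),'skirt',np.nanmedian(z[k&(z>.105)&(z<.123)]).round(4),'bartop',np.nanmedian(z[k&(z>.13)]).round(4))
    q=W[k&(z>.129)]
    v,u=np.nonzero(k&(z>.131));P=np.array([ray(m,a,b,.139)[:2] for a,b in zip(u,v)]).astype(np.float32)
    e,V=np.linalg.eigh(np.cov(P.T));print('bar ang',np.degrees(np.arctan(V[1,1]/V[0,1])).round(2),'c',P.mean(0).round(4),len(P),cv2.minAreaRect(P))
cv2.imwrite(f'pics/{tag}.png',np.hstack(ims)[:,:,::-1])
print(r.get_obs()['ee_pos'],r.get_obs()['ft_force'])
E
python3 look.py fin
```

```text
side max z 0.1398 skirt 0.1148 bartop 0.1367
bar ang -62.04 c [ 0.5015 -0.2589] 17 ((0.5009720921516418, -0.2595425844192505), (0.010363339446485043, 0.018638506531715393), 27.909423828125)
top max z 0.1405 skirt 0.1138 bartop 0.1372
bar ang 1.01 c [ 0.5171 -0.2669] 191 ((0.5172735452651978, -0.26683464646339417), (0.041147638112306595, 0.014428059570491314), 0.8969441652297974)
[0.39817788 0.01569863 0.25009849] [ 0.76704443 -0.73115761  0.69128752]
```

View pics/fin.png

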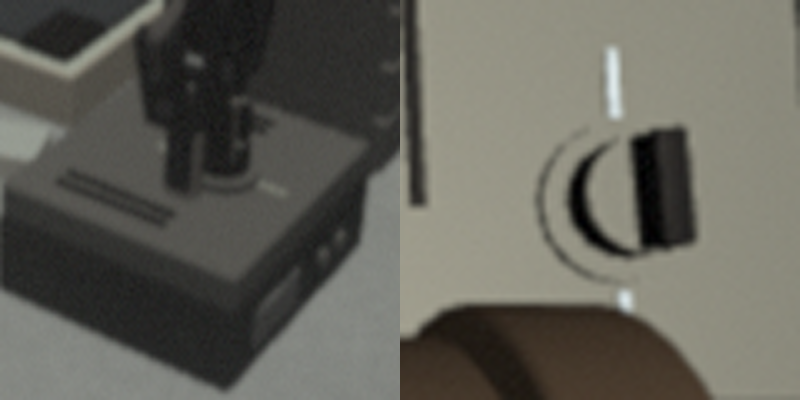

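The knob is home (bar top ≈0.139). In the top crop the bar runs (685,127)→(695,242), and the rib line (613,82)→(626,300), so it may be about 1° short. I'll measure the edges more finely.

```bash
cat > edge.py <<'E'
from h import *
m=r.camera_model('top');g=np.mean([r.capture('top')[0].mean(2) for _ in range(4)],0)
def row_edges(c0,c1,rows,f):
    out=[]
    for v in rows:
        x=g[v,c0:c1];out.append((c0+f(x),v))
    return np.array(out)
def rising(x):
    d=np.clip(np.diff(x),0,None);i=d.argmax();s=slice(max(i-2,0),i+3);return (np.arange(len(d))[s]*d[s]).sum()/d[s].sum()+.5
def ang(p,z):
    P=np.array([ray(m,u,v,z)[:2] for u,v in p]);q=np.polyfit(P[:,0],P[:,1],1);res=P[:,1]-np.polyval(q,P[:,0])
    return np.degrees(np.arctan(q[0])).round(2),np.abs(res).max().round(4),np.polyval(q,.517).round(4)
print('bar right edge',ang(row_edges(440,456,range(179,196),rising),.139))
# dark side / bright top boundary
print('bar mid edge',ang(row_edges(438,447,range(179,196),rising),.139))
D=np.load('top0.npz')['img'].mean(2).astype(float)
g=D
def bright(x):
    w=np.clip(x-np.median(x)-8,0,None);return (np.arange(len(x))*w).sum()/w.sum()
p=np.vstack([row_edges(426,441,range(161,173),bright),row_edges(428,443,range(210,221),bright)])
print('ribs',ang(p,.087))
E
python3 edge.py
```

```text
bar right edge (np.float64(1.35), np.float64(0.0002), np.float64(-0.2732))
bar mid edge (np.float64(1.62), np.float64(0.0003), np.float64(-0.2619))
ribs (np.float64(-0.59), np.float64(0.0002), np.float64(-0.2687))
```

The bar is about 2° short (grip compliance). I'll regrasp and turn a little further.

```bash
python3 -c "
from h import *
plan((.517,-.2683,.2),0)"
```

```text
t 13.97 ee [0.3989 0.0099 0.25  ] toolx -0.47 tilt [ 2.e-04  2.e-04 -1.e+00] d cm [12.04 27.72  5.  ] spin -0.47 F [-0.2  0.7 -0. ] w 0.0339
```

Call:
{"api": "carry_out", "payload": {
  "targets": [
    {"dx":12,"dy":6,"dz":0,"spin":-1.5},
    {"dx":12,"dy":12,"dz":0,"spin":-1.5},
    {"dx":12,"dy":18,"dz":0,"spin":-1.5},
    {"dx":12,"dy":24,"dz":0,"spin":-1.5},
    {"dx":12,"dy":27.7,"dz":3,"spin":-1.5},
    {"dx":12,"dy":27.7,"dz":5,"spin":-1.5},
    {"dx":12,"dy":27.7,"dz":5,"spin":-1.5},
    {"dx":12,"dy":27.7,"dz":5,"spin":-1.5},
    {"dx":12,"dy":27.7,"dz":5,"spin":-1.5}
  ]
}}

```text
time: 15.1
ee_pos: [0.5169, -0.2672, 0.201]
eef_rot: [3.141, 0.029, 0.002]
ft_force: [-0.1, 0.2, -0.4]
width: 0.0341
gripper_force: 0.0
```

```bash
python3 -c "
from h import *
plan((.517,-.2683,.1415),1.3)"
```

```text
t 15.1 ee [ 0.5169 -0.2672  0.201 ] toolx 1.06 tilt [ 1.2e-03  6.0e-04 -1.0e+00] d cm [0.01 0.11 5.95] spin -0.24 F [-0.1  0.2 -0.4] w 0.0341
```

Call:
{"api": "carry_out", "payload": {
  "targets": [
    {"dx":0,"dy":0.05,"dz":3,"spin":-0.3},
    {"dx":0,"dy":0.05,"dz":5,"spin":-0.3},
    {"dx":0,"dy":0.05,"dz":5.8,"spin":-0.3},
    {"dx":0,"dy":0.05,"dz":5.8,"spin":-0.3},
    {"dx":0,"dy":0.05,"dz":5.8,"spin":-0.3}
  ]
}}

```text
time: 15.72
ee_pos: [0.5172, -0.268, 0.1429]
eef_rot: [3.141, 0.037, 0.002]
ft_force: [-0.4, 0.4, 0.6]
width: 0.0344
gripper_force: 0.0
```

Call:
{"api": "carry_out", "payload": {
  "targets": [
    {"dx":0,"dy":0,"dz":0,"spin":0},
    {"dx":0,"dy":0,"dz":0,"spin":0},
    {"dx":0,"dy":0,"dz":0,"spin":0},
    {"dx":0,"dy":0,"dz":0,"spin":0},
    {"dx":0,"dy":0,"dz":0,"spin":0}
  ],
  "fingers": 0
}}

```text
time: 16.35
ee_pos: [0.5169, -0.2679, 0.1427]
eef_rot: [3.141, 0.037, 0.001]
ft_force: [0.2, 2.4, 8.0]
width: 0.0099
gripper_force: 58.8
```

```bash
python3 s.py
```

```text
t 16.35 ee [ 0.5169 -0.2679  0.1427] toolx 1.34 tilt [ 9.e-04  3.e-04 -1.e+00] d cm [-0.04  0.08  0.27] spin 2.09 F [0.2 2.4 8. ] w 0.0099
torque [0.381 0.094 0.009]
```

Call:
{"api": "carry_out", "payload": {
  "targets": [
    {"dx":0,"dy":0,"dz":0,"spin":1},
    {"dx":0,"dy":0,"dz":0,"spin":2},
    {"dx":0,"dy":0,"dz":0,"spin":3},
    {"dx":0,"dy":0,"dz":0,"spin":3.9},
    {"dx":0,"dy":0,"dz":0,"spin":3.9},
    {"dx":0,"dy":0,"dz":0,"spin":3.9}
  ]
}}

```text
time: 17.1
ee_pos: [0.517, -0.2679, 0.1427]
eef_rot: [3.141, -0.07, 0.002]
ft_force: [-0.0, 2.5, 7.2]
width: 0.01
gripper_force: 58.8
```

```bash
python3 s.py
```

```text
t 17.1 ee [ 0.517  -0.2679  0.1427] toolx -2.55 tilt [ 1.e-03  3.e-04 -1.e+00] d cm [-0.03  0.08  0.27] spin -1.8 F [-0.   2.5  7.2] w 0.01
torque [0.462 0.021 0.096]
```

Call:
{"api": "carry_out", "payload": {
  "targets": [
    {"dx":0,"dy":0,"dz":0,"spin":0},
    {"dx":0,"dy":0,"dz":0,"spin":0},
    {"dx":0,"dy":0,"dz":0,"spin":0},
    {"dx":0,"dy":0,"dz":0,"spin":0}
  ],
  "fingers": 40
}}

```text
time: 17.6
ee_pos: [0.5166, -0.2679, 0.1419]
eef_rot: [3.141, -0.07, -0.0]
ft_force: [-0.7, 0.8, -0.7]
width: 0.0344
gripper_force: 0.0
```

Call:
{"api": "carry_out", "payload": {
  "targets": [
    {"dx":0,"dy":0,"dz":-2,"spin":0},
    {"dx":0,"dy":0,"dz":-6,"spin":0},
    {"dx":-6,"dy":0,"dz":-11,"spin":0},
    {"dx":-12,"dy":-4,"dz":-11,"spin":0},
    {"dx":-12,"dy":-10,"dz":-11,"spin":0},
    {"dx":-12,"dy":-16,"dz":-11,"spin":0},
    {"dx":-12,"dy":-22,"dz":-11,"spin":0},
    {"dx":-12,"dy":-28,"dz":-11,"spin":0}
  ]
}}

```text
time: 18.6
ee_pos: [0.409, 0.0171, 0.2523]
eef_rot: [-3.141, 0.071, -0.002]
ft_force: [1.6, 0.0, -0.0]
width: 0.0345
gripper_force: 0.0
```

```bash
python3 edge.py; python3 look.py fin2
```

```text
bar right edge (np.float64(-1.04), np.float64(0.0003), np.float64(-0.2731))
bar mid edge (np.float64(-1.14), np.float64(0.0002), np.float64(-0.2619))
ribs (np.float64(-0.59), np.float64(0.0002), np.float64(-0.2687))
side max z 0.1402 skirt 0.1139 bartop 0.1364
bar ang -29.68 c [ 0.5085 -0.2567] 44 ((0.5099892020225525, -0.25593212246894836), (0.02959786169230938, 0.02629454806447029), 5.369909286499023)
top max z 0.1412 skirt 0.1136 bartop 0.1372
bar ang 2.06 c [ 0.5193 -0.2671] 174 ((0.518110990524292, -0.2668314576148987), (0.01424260251224041, 0.0392436645925045), 89.40753173828125)
[0.40909715 0.0146888  0.25190689] [ 0.20863305 -0.23047544  0.33386344]
```

View pics/fin2.png

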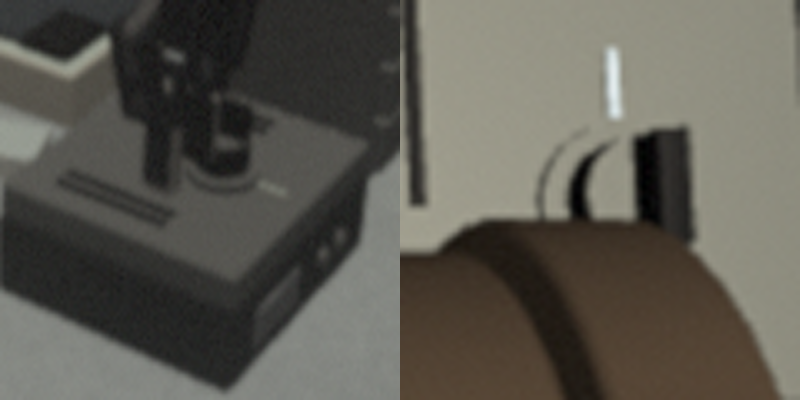

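The knob is seated on the collar with the gripper clear, and the bar edge (686,127)→(690,240) is within about 0.5° of the ribs. Handing in.

```bash
python3 -c "
from bench import r
print(r.close_job())"
```

```text
the job is handed in; nothing more can be done
None
```

The knob is fully home on the keyed spindle with its bar within about 0.5° of the ribs by the top camera, the gripper is clear, the other two tray parts were left alone, and the job is handed in at about 19 s.

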